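Slide a drilled wooden block round the bend of a steel chair arm

ROBOT

A 7-joint arm with a two-finger parallel gripper is mounted at the origin on the work surface. World frame = base frame: x ahead of the robot, y to its left, z up, the work surface at z = 0. Lengths are in m, angles in rad, forces in N, time in s.
With the tool pointing down it reaches from about 0.425 to 0.875 m from the base axis. Payload 4.7 kg.
Tool frame: the origin (TCP) lies at the very end of the fingers, on their centre line; the grasp point (between the pads) lies behind it (ctrl.tcp_to_grasp is the y of the grasp point in the tool frame, in m); y points along the fingers, x is the direction in which the jaws open and shut, and the axes are right-handed (so a half turn about y gives the same grasp; the last joint's range is limited). The gripper opens to 87 mm and grips with 3 to 60 N. Pads are 19 mm wide; open, the fingers measure 117 mm over their backs; the gripper's body (75 mm by 190 mm) begins 51 mm behind the grasp point.
Start: joints at [1.27, 0.321, -0.07, 1.45, 0.023, 1.371, -0.057], TCP at [0.201, -0.618, 0.223] pointing down, gripper open.
Joint ranges: [-2.86, 2.86], [-0.3, 2.09], [-1.38, 1.24], [0.06, 2.45], [-1.56, 4.7], [0.09, 2.05], [-2.69, 2.69]. Speed limits (rad/s): [2.57, 2.57, 3.14, 3.14, 3.14, 3.14, 3.14].

INTERFACE

Orientations are given as a rotation vector (axis times angle).
In Python, from bench import ctrl, get_image, workorder gives the robot as it stands.
- The arm moves only by the tool drive_tool, never from a script. Its argument "increments" is text: rows parted by semicolons, each of 5 numbers parted by spaces: the shift along the tool's x, y, z in mm, then the turn about the tool's y in degrees, then the closure in counts, from 0 (fully open) to 255 (shut). In form: tx ty tz yaw fingers; .... A call has 1 to 20 rows; each row shifts and turns the commanded pose from where the row before left it, along the tool's axes as they then stand; what a row does not reach is not made up. A row lasts 1/8 s, in which the tool goes at most 62.5 mm and 10.7 degrees, less where a joint would pass 70% of its speed; a pose out of reach is approached as far as the arm can. A call is refused whole if a number of a shift passes 62.5 or a number of a turn 10.7, either way. A call with a gripper value outside its range is refused whole. The fingers move at their own pace and stop on an object; "squeeze" is the grip in N (left out, the last holds). Time passes only in rows, so rows that do not move let the fingers close. It gives the time, the measured TCP pose, the force and the opening at its end, in the units of the state.
- ctrl.get_state(): the state, without advancing time (a new reading comes with each control period).
- get_image(name): name is "side" or "top"; returns a dict with "img" (400x640x3 uint8, red, green, blue), "mtx" (3x3 intrinsics, pixels), "camera_from_world" (4x4, takes a point from world to camera coordinates). Camera axes: x right, y up, looking along -z (the intrinsics and any distortion apply to the point x, -y, -z); pixel columns grow to the right and rows downward; lengths in m; the calibration is good to about 2 mm. A picture is of the moment at which its call begins. There is no depth.
- workorder.close_job(): hands the job in, once; it reports no verdict.
The state is a dict: "time": time; "joint_positions": joint angles; "qd": joint speeds; "joint_torque": joint torques, N m; "position": TCP position; "tool_rot": TCP orientation; "ft_force": force on the tool from outside, world axes, zero at the start; "torque": the same for the moment, N m; "grip_width": opening from 0.0 (shut) to 1.0 (fully open).
Only numpy, scipy, OpenCV 4.12 (cv2) and the standard library are available. Lean on these libraries where they do the work, as an engineer would, in place of code of your own. Each camera call takes 0.05 s, during which the arm holds its last target.

TASK

A steel chair-arm rod with a bend in it is held in a jig between two wooden posts, and a drilled wooden block is threaded on it near the plain post. Slide that block along the rod, round the bend, until it is up against the round steel flange at the other end, then let go and leave it hanging on the rod.

Things in the scene. Friction and masses are not known exactly. Their poses are not given: they have to be found in the camera images.
- jig: Fixed jig: 18 mm base board, two wooden posts (44 x 36 mm, 148 mm high), and between them a level 12 mm steel rod, centre line 120 mm above the bench. Origin: on the bench under the centre of the bend's arc, z up. Rod in jig x, y (mm): straight from the plain post's face (70, 120) to (70, 0); arc of radius 70 about (0, 0), 60 degrees clockwise, to (35, -61); straight to the flange (-69, -121).
- bend (a point): Point on the rod's centre line where the bend starts, 120 mm above the bench, jig (70, 0) mm; its axes are the jig's. The first straight leg runs 120 mm from here along jig +y to the plain post; the bend swings the other way, towards -y, and bulges away from the robot. After it the second leg runs 120 mm straight in jig direction (-0.866, -0.5) to the flange.
- block_center (a point): Centre of the pale wooden block hanging on the first leg: 36 mm across the rod (its x), 28 along it (y), 66 tall (z), 50 g. A 20 mm round hole runs along its y, hole centre 13 mm above this point: 4 mm play all round. It hangs loosely, hole top on the rod, this point 103 mm above the bench; raised 4 mm the hole is centred. Grip its 36 mm width from above, upper half; turn it with the rod.
- flange (a point): Centre of the exposed face of the round steel flange (48 mm diameter, 6 mm thick) on the second post, on the rod's centre line, 120 mm above the bench; the rod comes out of it square to its face. The axes are those of the jig. With the block up against the flange, the block's centre is 14 mm from this point along the rod.

How it is judged:
By the outcome, as a careful person would: the job done as asked, in the order asked, and still so for the second after the job is handed in, with the robot touching nothing.
It also fails if it takes over 45 s, if anything falls off the work surface, if the arm or the gripper's body presses on something with over 40 N, if the wrist force passes 120 N, or if a joint passes its speed limit or range.

## Working session

There is one attempt and no reset: what is moved stays moved. The work goes in short steps, Python scripts to look and compute and a tool call to move; the robot and the scene stay as the last step left them, time stands still between calls to the robot, and variables do not carry over. Pictures are saved under pics/ and viewed, and the job is handed in when it is done.

Besides the shell and the picture viewer there is one more tool, called as name(argument=value, ...) on one line, values as JSON. drive_tool: Moves the arm, as the interface text tells. Its arguments: {"type":"object","properties":{"increments":{"type":"string"},"squeeze":{"type":"number"}},"required":["increments"]}

```bash
mkdir -p pics; ls; python3 - <<'E'
from bench import ctrl,get_image
import cv2,numpy as np
s=ctrl.get_state()
for k,v in s.items(): print(k,v)
print(ctrl.tcp_to_grasp)
for n in("side","top"):
    d=get_image(n); cv2.imwrite(f"pics/{n}0.png",d["img"][:,:,::-1]); np.savez(f"{n}0.npz",**d); print(d["mtx"],d["camera_from_world"],[k for k in d])
E
```

```text
pics
time 0.0
joint_positions [ 1.27010814  0.32180262 -0.07009321  1.45163465  0.02261037  1.37080005
 -0.05692538]
qd [-0.00064248  0.00014048 -0.00047365  0.00135553  0.0001952  -0.00046341
 -0.00027128]
joint_torque [ 3.37410893e-04 -4.91288531e+01 -4.03884351e-01 -3.12524879e+01
 -6.39935397e-02  4.38676192e-02  1.80741063e-04]
position [ 0.201038   -0.61756524  0.22149507]
tool_rot [-1.3408047   0.97539273 -0.97280291]
ft_force [ 0.99824475 -0.68699047  0.28344624]
torque [-0.04032986 -0.00580034  0.00913169]
grip_width 0.9982609159650258
-0.0187
[[401.60324573   0.         319.77930608]
 [  0.         401.60324573 200.13746906]
 [  0.           0.           1.        ]] [[-0.99617306 -0.0863565  -0.01348289  0.54302727]
 [ 0.03717697 -0.55826395  0.82883004 -0.11043257]
 [-0.07910187  0.82515691  0.55933798 -0.68006412]
 [ 0.          0.          0.          1.        ]] ['img', 'mtx', 'camera_from_world']
[[387.52966654   0.         322.27288637]
 [  0.         387.52966654 200.37779434]
 [  0.           0.           1.        ]] [[ 0.00884027 -0.99986651 -0.01374083  0.01041519]
 [ 0.99753071  0.00786052  0.06979036 -0.54991953]
 [-0.06967303 -0.01432387  0.99746704 -0.77307471]
 [ 0.          0.          0.          1.        ]] ['img', 'mtx', 'camera_from_world']
```

View pics/side0.png

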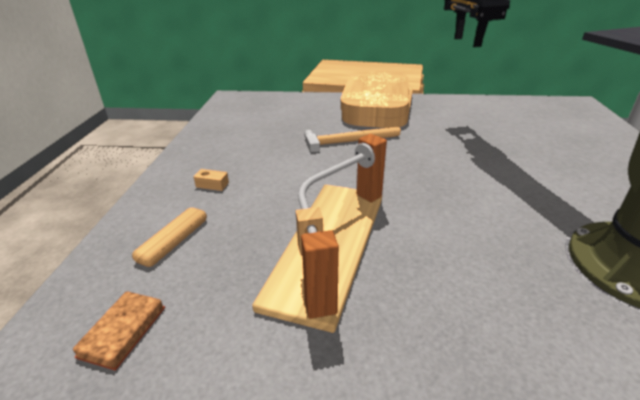

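View pics/top0.png

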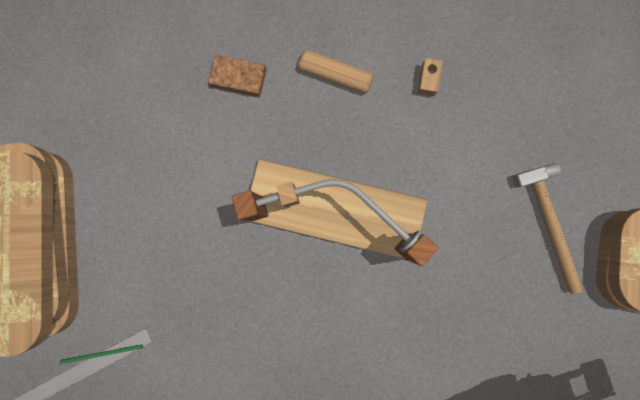

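The top view shows the jig, with the plain post near (250,205), the block at (288,193), the bend around (340,183) and the flange near (408,241). I'll zoom in to get points on the rod.

```bash
python3 - <<'E'
import cv2
t=cv2.imread("pics/top0.png")[145:285,220:450]
s=cv2.imread("pics/side0.png")[120:340,240:400]
cv2.imwrite("pics/topz.png",cv2.resize(t,None,fx=3.4,fy=3.4,interpolation=cv2.INTER_CUBIC))
cv2.imwrite("pics/sidez.png",cv2.resize(s,None,fx=2.7,fy=2.7,interpolation=cv2.INTER_CUBIC))
E
```

```text
(no output)
```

View pics/topz.png

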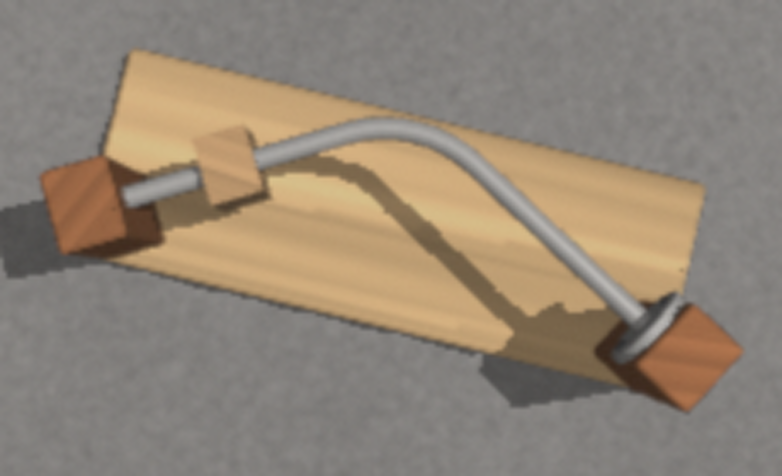

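View pics/sidez.png

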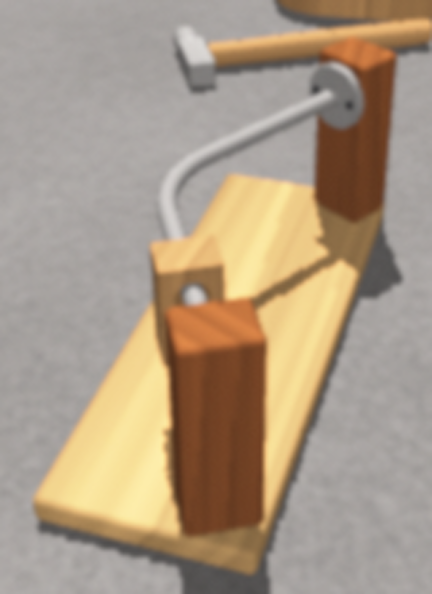

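```bash
cat >h.py <<'E'
import numpy as np, cv2
from scipy.optimize import least_squares
def proj(d,P):
    P=np.atleast_2d(P); c=P@d["camera_from_world"][:3,:3].T+d["camera_from_world"][:3,3]
    c=c*[1,-1,-1]; p=c@d["mtx"].T; return p[:,:2]/p[:,2:]
a=np.radians(np.linspace(0,60,40))
u2=np.array([-np.sqrt(3)/2,-.5]); e=np.array([35,-70*np.sqrt(3)/2])
rod=np.vstack([np.c_[np.full(60,70),np.linspace(120,0,60)],np.c_[70*np.cos(a),-70*np.sin(a)],e+np.linspace(0,120,60)[:,None]*u2])/1000
def w(p,xy,z):
    xy=np.atleast_2d(xy);c,s=np.cos(p[2]),np.sin(p[2])
    return np.c_[xy@np.array([[c,s],[-s,c]])+p[:2],np.full(len(xy),z)]
E
cat >fit.py <<'E'
from h import *
T=dict(np.load("top0.npz"));S=dict(np.load("side0.npz"))
f=lambda L,k,o:(np.array(L,float)+.5)/k-.5+o
rt=f([(135,193),(165,186),(270,155),(320,140),(370,128),(410,129),(450,146),(490,177),(540,222),(590,270),(630,308)],3.4,[220,145])
ct=f([(42,173),(103,155),(128,232),(62,255),(688,305),(742,350),(688,411)],3.4,[220,145])
rs=f([(185,235),(172,205),(170,185),(183,168),(220,148),(270,123),(325,97)],2.7,[240,120])
cs=f([(168,312),(250,302),(265,345),(178,355),(395,55),(318,50)],2.7,[240,120])
fl=e+120*u2; n=np.array([.5,-np.sqrt(3)/2])
c1=[(92,156),(92,120),(48,120),(48,156)]
c2=[fl+6*u2-22*n,fl+6*u2+22*n,fl+42*u2+22*n,fl+42*u2-22*n]
# find corner orders by nearest
C=np.array(c1+c2)/1000
def near(A,B):
    D=np.linalg.norm(A[:,None]-B[None],axis=2);i=D.argmin(1);return (A-B[i])
def res(p,v=0,b=1):
    r=[]
    dz=0
    for d,R,Q in((T,rt,ct),(S,rs,cs)):
        if b==0 and d is S: continue
        rr=near(R,proj(d,w(p,rod,.12))); cc=near(Q,proj(d,w(p,C,.148)))
        if v: print(np.round(np.linalg.norm(rr,axis=1),1),np.round(cc,1).tolist())
        r+=[rr.ravel(),cc.ravel()*.7]
    return np.concatenate(r)
best=min((least_squares(res,[x,0,t],loss="soft_l1") for x in(.5,.55,.45) for t in np.arange(-3,3.2,.5)),key=lambda o:o.cost)
p=best.x;print(p,np.degrees(p[2]),best.cost);res(p,1)
q=least_squares(res,p,kwargs=dict(b=0),loss="soft_l1").x;print("toponly",q)
np.save("p.npy",p)
E
python3 fit.py
```

```text
[ 0.50540003 -0.00500698  0.29738032] 17.038636968336217 16.658079648182703
[1.  0.5 0.5 0.3 0.2 0.4 0.3 0.2 0.6 0.3 0.2] [[1.6, -0.2], [-0.6, 0.5], [-0.2, -1.4], [0.6, -0.6], [-2.1, 1.4], [-2.0, -0.0], [-0.2, -1.2]]
[4.5 2.9 0.3 0.3 0.4 0.7 0.8] [[2.5, 2.2], [0.4, 3.2], [-0.7, 1.9], [1.4, 0.4], [-0.4, 0.9], [1.1, 0.6]]
toponly [ 0.50592024 -0.00505771  0.29383814]
```

```bash
python3 - <<'E'
from h import *
p=np.load("p.npy")
print(p)
ims=[]
for n,(x0,x1,y0,y1),k in(("top",(220,450,145,285),3.4),("side",(230,410,110,340),2.5)):
    d=dict(np.load(n+"0.npz"));im=cv2.resize(d["img"][y0:y1,x0:x1,::-1].copy(),None,fx=k,fy=k,interpolation=cv2.INTER_CUBIC)
    def dr(P,c,closed=False):
        q=(proj(d,P)-[x0,y0]+.5)*k-.5; cv2.polylines(im,[np.int32(np.round(q))],closed,c,1)
    dr(w(p,rod,.12),(0,0,255))
    fl=e+120*u2; nn=np.array([.5,-np.sqrt(3)/2])
    for z in(.148,.018):
        dr(w(p,np.array([(92,156),(92,120),(48,120),(48,156)])/1000,z),(255,0,0),True)
        dr(w(p,np.array([fl+6*u2-22*nn,fl+6*u2+22*nn,fl+42*u2+22*nn,fl+42*u2-22*nn])/1000,z),(255,0,0),True)
    for yb in (.075,.08,.085):
      B=np.array([(88,yb*1000+14),(88,yb*1000-14),(52,yb*1000-14),(52,yb*1000+14)])/1000
      dr(w(p,B,.136),(0,255,0) if yb==.08 else (0,255,255),True)
    cv2.imwrite(f"pics/ov_{n}.png",im)
E
```

```text
[ 0.50540003 -0.00500698  0.29738032]
```

View pics/ov_top.png

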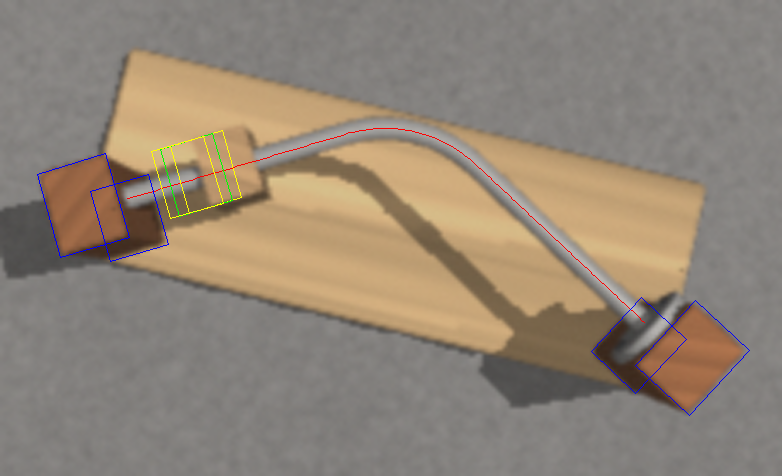

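View pics/ov_side.png

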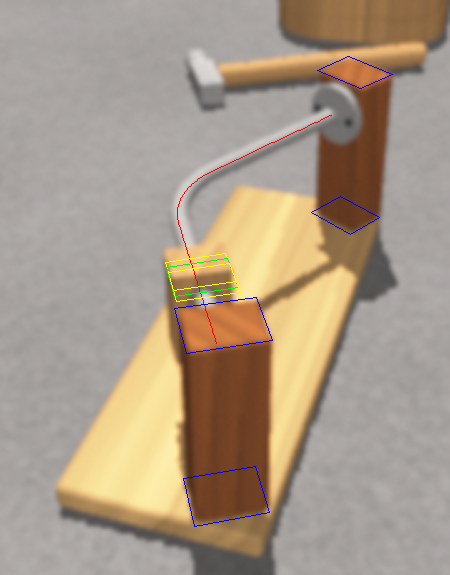

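```bash
cat >>h.py <<'E'
from scipy.spatial.transform import Rotation as Ro
def backproj(d,uv,z):
    M=d["camera_from_world"];c=-M[:3,:3].T@M[:3,3]
    r=np.linalg.inv(d["mtx"])@[uv[0],uv[1],1];r=M[:3,:3].T@(r*[1,-1,-1])
    return c+r*(z-c[2])/r[2]
def plan(R,t,goal,yaw_jaw):
    "shift in tool axes (mm) and turn about tool y (deg) to goal TCP, jaw axis at world yaw; tool down"
    d=R.T@(np.array(goal)-t)*1000
    best=None
    for k in(0,np.pi):
        x=np.array([np.cos(yaw_jaw+k),np.sin(yaw_jaw+k),0]);l=R.T@x
        a=np.degrees(np.arctan2(-l[2],l[0]))
        if best is None or abs(a)<abs(best):best=a
    return d,best
E
python3 - <<'E'
from h import *
from bench import ctrl
p=np.load("p.npy");s=ctrl.get_state()
R=Ro.from_rotvec(s["tool_rot"]).as_matrix();print(R.round(3),s["position"])
d=dict(np.load("top0.npz"))
c=backproj(d,(np.array([228,166])+.5)/3.4-.5+[220,145],.136)
cs=(c[:2]-p[:2])@np.array([[np.cos(p[2]),-np.sin(p[2])],[np.sin(p[2]),np.cos(p[2])]])
print("block",c,"jig",cs)
d2=dict(np.load("side0.npz"))
# corners check in both views
B=w(p,np.array([(88,cs[1]*1e3+14),(88,cs[1]*1e3-14),(52,cs[1]*1e3-14),(52,cs[1]*1e3+14)])/1000,.136)
print(((proj(d,B)-[220,145])*3.4).round(),((proj(d2,B)-[240,120])*2.7).round())
g=w(p,[.070,cs[1]],.21)[0]
print("goal",g,plan(R,s["position"],g,p[2]))
E
```

```text
[[ 0.31  -0.001  0.951]
 [-0.951  0.002  0.31 ]
 [-0.002 -1.    -0.   ]] [ 0.20105969 -0.61760204  0.22159106]
block [0.55326759 0.07558636 0.136     ] jig [0.06938171 0.06302991]
[[191. 138.]
 [243. 123.]
 [262. 189.]
 [210. 205.]] [[155. 272.]
 [147. 242.]
 [211. 234.]
 [222. 263.]]
goal [0.55385874 0.07576753 0.21      ] (array([-550.02846381,   12.47709959,  550.15988909]), np.float64(-89.00074557431856))
```

drive_tool(increments="-30 0 50 0 0;-30 0 50 0 0;-30 0 50 0 0;-30 0 50 0 0;-30 0 50 0 0;-30 0 50 0 0;-46 0 31 0 0;-46 0 31 0 0;-46 0 31 0 0;-46 0 31 0 0;-46 0 31 0 0;-46 0 31 0 0;-46 0 31 0 0;-46 0 31 0 0", squeeze=10)

```text
time: 1.85
position: [0.5527, 0.0741, 0.2223]
tool_rot: [-1.342, 0.975, -0.975]
ft_force: [0.1, -1.3, 0.1]
grip_width: 1.002
```

drive_tool(increments="0 0 0 -9 0;0 0 0 -10 0;0 0 0 -10 0;0 0 0 -10 0;0 0 0 -10 0;0 0 0 -10 0;0 0 0 -10 0;0 0 0 -10 0;0 0 0 -10 0;0 0 0 0 0;0 0 0 0 0")

```text
time: 3.22
position: [0.5525, 0.0725, 0.2223]
tool_rot: [-1.559, -0.231, 0.231]
ft_force: [0.4, 0.1, 0.8]
grip_width: 1.002
```

```bash
cat >st.py <<'E'
from h import *
from bench import ctrl,get_image
import sys
p=np.load("p.npy")
def jig(P): 
    P=np.asarray(P)[:2]-p[:2]; c,s=np.cos(p[2]),np.sin(p[2]); return np.array([P[0]*c+P[1]*s,-P[0]*s+P[1]*c])*1000
def state(v=1):
    s=ctrl.get_state();R=Ro.from_rotvec(s["tool_rot"]).as_matrix()
    if v:
        x=R[:,0];yaw=np.degrees(np.arctan2(x[1],x[0])-p[2])
        print("t%.2f pos"%s["time"],s["position"].round(4),"jig",jig(s["position"]).round(1),"jawyaw-jig %.2f"%yaw,"down",R[:,1].round(3),"F",s["ft_force"].round(1),"Ftool",(R.T@s["ft_force"]).round(1),"T",s["torque"].round(2),"w %.3f"%s["grip_width"],"q",s["joint_positions"].round(2))
    return s,R
E
python3 - <<'E'
from st import *
s,R=state()
for z in (.106,):
    print(plan(R,s["position"],w(p,[.070,.0630],z)[0],p[2]))
for n in("top","side"):
    d=get_image(n);print(n,"tcp px",proj(d,s["position"])); cv2.imwrite(f"pics/{n}1.png",d["img"][:,:,::-1])
E
```

```text
t3.23 pos [0.5525 0.0725 0.2223] jig [67.7 60.3] jawyaw-jig -0.17 down [-0. -0. -1.] F [0.4 0.1 0.8] Ftool [ 0.4 -0.8 -0. ] T [ 0.06 -0.15 -0.04] w 1.002 q [ 0.56  0.2  -0.83  1.66  0.15  1.34 -0.  ]
(array([  2.29980449, 116.30653813,   2.69293559]), np.float64(-0.17463564790924263))
top tcp px [[282.75147849 189.03397601]]
side tcp px [[307.4151333 160.0345428]]
```

```bash
python3 - <<'E'
import cv2
t=cv2.imread("pics/top1.png")[120:260,190:420]
s=cv2.imread("pics/side1.png")[60:280,210:410]
cv2.imwrite("pics/t1z.png",cv2.resize(t,None,fx=3.4,fy=3.4,interpolation=cv2.INTER_CUBIC))
cv2.circle(s,(307-210,160-60),1,(0,0,255),-1)
cv2.imwrite("pics/s1z.png",cv2.resize(s,None,fx=2.7,fy=2.7,interpolation=cv2.INTER_CUBIC))
E
```

```text
(no output)
```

View pics/s1z.png

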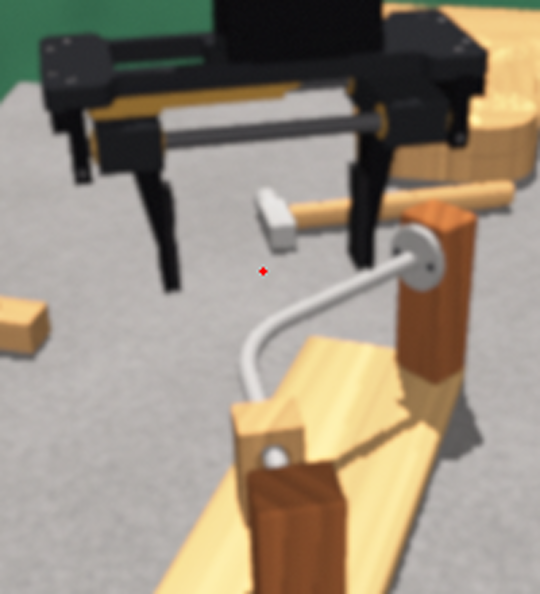

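View pics/t1z.png

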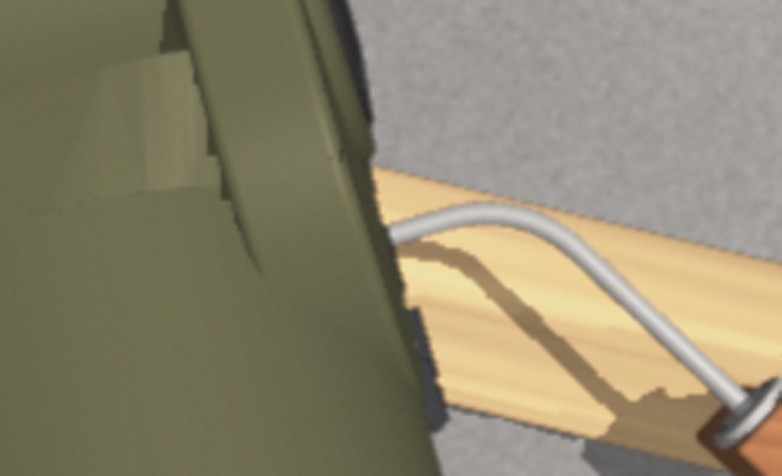

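drive_tool(increments="2 16 2.7 0 0;0 20 0 0 0;0 20 0 0 0;0 20 0 0 0;0 20 0 0 0;0 20 0 0 0;0 0 0 0 0;0 0 0 0 0;0 0 0 0 0")

```text
time: 4.45
position: [0.5545, 0.076, 0.1075]
tool_rot: [-1.559, -0.235, 0.232]
ft_force: [1.1, 0.0, -0.4]
grip_width: 0.996
```

```bash
python3 - <<'E'
from st import *
s,R=state()
d=get_image("side"); im=d["img"][:,:,::-1].copy()
cv2.imwrite("pics/s2z.png",cv2.resize(im[90:310,210:410],None,fx=2.7,fy=2.7,interpolation=cv2.INTER_CUBIC))
E
```

```text
t4.45 pos [0.5545 0.076  0.1075] jig [70.7 63. ] jawyaw-jig -0.00 down [ 0.002 -0.    -1.   ] F [ 1.1  0.  -0.4] Ftool [ 1.   0.4 -0.3] T [-0.02 -0.1   0.01] w 0.996 q [ 0.51  0.31 -0.8   1.8   0.25  1.13 -0.08]
```

View pics/s2z.png

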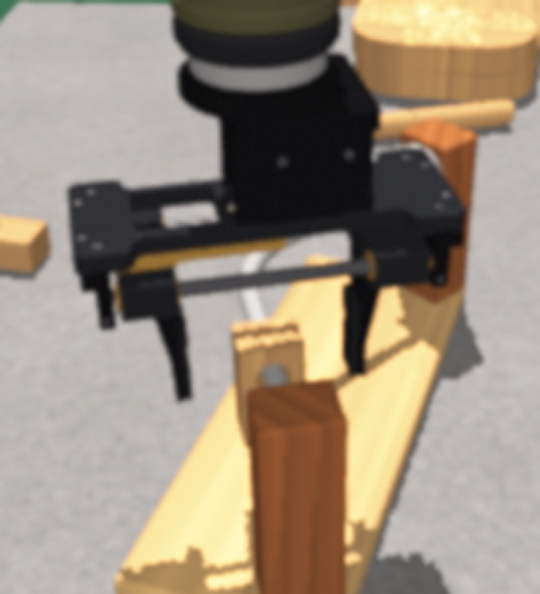

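drive_tool(increments="0 0 0 0 255;0 0 0 0 255;0 0 0 0 255;0 0 0 0 255;0 0 0 0 255;0 0 0 0 255;0 0 0 0 255;0 0 0 0 255", squeeze=15)

```text
time: 5.5
position: [0.5537, 0.0758, 0.1065]
tool_rot: [-1.558, -0.233, 0.233]
ft_force: [-0.1, -0.3, 0.8]
grip_width: 0.413
```

```bash
python3 - <<'E'
from st import *
s,R=state()
E
```

```text
t5.50 pos [0.5537 0.0758 0.1065] jig [69.9 63.1] jawyaw-jig -0.00 down [-0. -0. -1.] F [-0.1 -0.3  0.8] Ftool [-0.2 -0.8 -0.3] T [ 0.04 -0.16  0.02] w 0.413 q [ 0.51  0.31 -0.8   1.8   0.25  1.13 -0.08]
```

drive_tool(increments="0 -4 0 0 255;0 0 0 0 255;0 0 0 0 255;0 0 0 0 255")

```text
time: 6.0
position: [0.5536, 0.0758, 0.1104]
tool_rot: [-1.558, -0.233, 0.234]
ft_force: [-0.2, 0.3, -0.1]
grip_width: 0.415
```

drive_tool(increments="3 0 0 0 255;0 0 0 0 255;0 0 0 0 255")

```text
time: 6.38
position: [0.5566, 0.0768, 0.1105]
tool_rot: [-1.558, -0.233, 0.234]
ft_force: [-0.1, 0.6, 0.3]
grip_width: 0.411
```

drive_tool(increments="2 0 0 0 255;0 0 0 0 255;0 0 0 0 255")

```text
time: 6.75
position: [0.5581, 0.0771, 0.1104]
tool_rot: [-1.558, -0.233, 0.234]
ft_force: [-2.9, -1.0, 0.3]
grip_width: 0.415
```

drive_tool(increments="-8 0 0 0 255;0 0 0 0 255;0 0 0 0 255;0 0 0 0 255")

```text
time: 7.25
position: [0.551, 0.0749, 0.1106]
tool_rot: [-1.558, -0.233, 0.233]
ft_force: [0.4, -0.8, -1.6]
grip_width: 0.414
```

drive_tool(increments="-2 0 0 0 255;0 0 0 0 255;0 0 0 0 255")

```text
time: 7.62
position: [0.5503, 0.0748, 0.1108]
tool_rot: [-1.558, -0.236, 0.231]
ft_force: [5.4, 1.5, -4.0]
grip_width: 0.412
```

drive_tool(increments="5.5 0 0 0 255;0 0 0 0 255;0 -3 0 0 255;0 0 0 0 255;0 0 0 0 255")

```text
time: 8.25
position: [0.5541, 0.0759, 0.1136]
tool_rot: [-1.558, -0.233, 0.233]
ft_force: [0.4, 0.1, -0.3]
grip_width: 0.416
```

drive_tool(increments="0 -2 0 0 255;0 0 0 0 255;0 0 0 0 255")

```text
time: 8.62
position: [0.5539, 0.0758, 0.1147]
tool_rot: [-1.558, -0.233, 0.234]
ft_force: [2.1, -0.4, -9.9]
grip_width: 0.412
```

drive_tool(increments="0 8 0 0 255;0 0 0 0 255;0 0 0 0 255;0 0 0 0 255")

```text
time: 9.12
position: [0.5545, 0.076, 0.108]
tool_rot: [-1.558, -0.234, 0.233]
ft_force: [0.4, -0.1, 0.2]
grip_width: 0.409
```

drive_tool(increments="0 2 0 0 255;0 0 0 0 255;0 0 0 0 255")

```text
time: 9.5
position: [0.5546, 0.076, 0.1064]
tool_rot: [-1.559, -0.234, 0.233]
ft_force: [-0.6, -0.9, 5.4]
grip_width: 0.413
```

drive_tool(increments="0 -5 0 0 255;0 0 0 0 255;0 0 -7 0 255;0 0 -7 0 255;0 0 -7 0 255;0 0 -7 0 255;0 0 -7 0 255;0 0 -7 0 255;0 0 -5 0 255;0 0 0 0 255;0 0 0 0 255")

```text
time: 10.88
position: [0.5679, 0.0314, 0.1106]
tool_rot: [-1.558, -0.234, 0.234]
ft_force: [0.4, 0.1, -1.0]
grip_width: 0.411
```

```bash
python3 - <<'E'
from st import *
s,R=state()
E
```

```text
t10.88 pos [0.5679 0.0314 0.1106] jig [70.5 16.5] jawyaw-jig 0.02 down [-0.  0. -1.] F [ 0.4  0.1 -1. ] Ftool [ 0.4  1.  -0. ] T [ 0.06 -0.13  0.01] w 0.411 q [ 0.57  0.33 -0.78  1.77  0.25  1.15  0.  ]
```

drive_tool(increments="5 0 0 0 255;0 0 0 0 255;0 0 0 0 255")

```text
time: 11.25
position: [0.5718, 0.0325, 0.1103]
tool_rot: [-1.558, -0.232, 0.235]
ft_force: [-5.2, -1.3, 2.8]
grip_width: 0.412
```

drive_tool(increments="-9 0 0 0 255;0 0 0 0 255;0 0 0 0 255;0 0 0 0 255")

```text
time: 11.75
position: [0.5644, 0.0299, 0.1106]
tool_rot: [-1.558, -0.234, 0.233]
ft_force: [0.9, -0.1, -1.3]
grip_width: 0.412
```

```bash
python3 - <<'E'
from st import *
s,R=state()
E
```

```text
t11.75 pos [0.5644 0.0299 0.1106] jig [66.7 16. ] jawyaw-jig -0.01 down [ 0.001  0.    -1.   ] F [ 0.9 -0.1 -1.3] Ftool [ 0.8  1.3 -0.4] T [ 0.02 -0.13 -0.04] w 0.412 q [ 0.57  0.32 -0.78  1.78  0.24  1.14  0.01]
```

```bash
cat >path.py <<'E'
from h import *
# dense rod by arclength, s=0 at bend start, s negative on leg1
def P(s):
    s=np.atleast_1d(s).astype(float);L=70*np.pi/3
    a=np.clip(s,0,L)/70
    q=np.c_[70*np.cos(a),-70*np.sin(a)]
    q[:,1]-=np.minimum(s,0); q+=np.maximum(s-L,0)[:,None]*u2
    return q
def pose(s):
    t=np.linspace(-14,14,41);q=P(s+t)
    # heading: PCA
    m=(q.max(0)+q.min(0))/2; mu=q.mean(0)
    v=np.linalg.svd(q-mu)[2][0]; v*=np.sign(v@(q[-1]-q[0]))
    n=np.array([-v[1],v[0]]); l=(q-mu)@n
    c=mu+n*(l.max()+l.min())/2
    c=c+v*((P(s)[0]-c)@v)
    return c,np.degrees(np.arctan2(-v[0],-v[1]))  # cw turn from -y
if __name__=="__main__":
    import sys
    x,y,th=map(float,sys.argv[1:4]);ox,oy=map(float,sys.argv[4:6])
    for s in eval(sys.argv[6]):
        c,a=pose(s);c=c+[ox,oy]
        r=np.radians(th);tx=np.array([np.cos(r),-np.sin(r)]);tz=np.array([np.sin(r),np.cos(r)])
        d=c-[x,y];dx,dz,da=round(d@tx,1),round(d@tz,1),round(a-th,1)
        print(f"{dx} 0 {dz} {da} 255;",end="")
        x,y=np.array([x,y])+dx*tx+dz*tz;th+=da
    print("\nend",x,y,th)
E
python3 path.py 66.5 16.1 0 .4 0 "range(-16,48,5)"; python3 path.py 66.5 16.1 0 .4 0 "range(-16,100,5)"
```

```text
3.9 0 -0.1 0.0 255;-0.0 0 -5.0 0.0 255;-0.1 0 -5.0 0.5 255;-0.2 0 -5.0 1.3 255;-0.2 0 -5.0 2.4 255;-0.2 0 -4.9 3.3 255;-0.2 0 -5.0 4.0 255;-0.1 0 -4.9 4.1 255;-0.2 0 -5.0 4.0 255;-0.2 0 -4.9 4.1 255;-0.2 0 -5.0 4.1 255;-0.2 0 -4.9 4.1 255;-0.1 0 -4.9 4.1 255;
end 56.51659154425166 -40.73155195716996 36.00000000000001
3.9 0 -0.1 0.0 255;-0.0 0 -5.0 0.0 255;-0.1 0 -5.0 0.5 255;-0.2 0 -5.0 1.3 255;-0.2 0 -5.0 2.4 255;-0.2 0 -4.9 3.3 255;-0.2 0 -5.0 4.0 255;-0.1 0 -4.9 4.1 255;-0.2 0 -5.0 4.0 255;-0.2 0 -4.9 4.1 255;-0.2 0 -5.0 4.1 255;-0.2 0 -4.9 4.1 255;-0.1 0 -4.9 4.1 255;-0.2 0 -5.0 4.1 255;-0.2 0 -4.9 4.1 255;-0.2 0 -5.0 4.1 255;-0.1 0 -4.9 4.0 255;-0.1 0 -5.0 3.4 255;-0.0 0 -5.0 2.4 255;0.0 0 -5.0 1.4 255;0.1 0 -5.0 0.5 255;0.0 0 -5.0 -0.0 255;0.0 0 -5.0 -0.0 255;0.0 0 -5.0 -0.0 255;
end 13.11202075127435 -73.47064445117324 60.00000000000001
```

drive_tool(increments="3.9 0 -0.1 0 255;0 0 -5 0 255;-0.1 0 -5 0.5 255;-0.2 0 -5 1.3 255;-0.2 0 -5 2.4 255;-0.2 0 -4.9 3.3 255;-0.2 0 -5 4 255;-0.1 0 -4.9 4.1 255;-0.2 0 -5 4 255;0 0 0 0 255;0 0 0 0 255")

```text
time: 13.12
position: [0.5749, -0.0079, 0.1105]
tool_rot: [-1.57, 0.035, -0.034]
ft_force: [-0.3, -0.6, -0.8]
grip_width: 0.413
```

```bash
python3 - <<'E'
from st import *
s,R=state()
E
python3 path.py 66.5 16.1 0 .4 0 "range(-16,27,5)"
```

```text
t13.12 pos [ 0.5749 -0.0079  0.1105] jig [ 65.6 -23.1] jawyaw-jig -19.56 down [-0.  0. -1.] F [-0.3 -0.6 -0.8] Ftool [-0.3  0.8 -0.6] T [-0.02 -0.09  0.  ] w 0.413 q [ 0.57  0.32 -0.71  1.76  0.23  1.15 -0.25]
3.9 0 -0.1 0.0 255;-0.0 0 -5.0 0.0 255;-0.1 0 -5.0 0.5 255;-0.2 0 -5.0 1.3 255;-0.2 0 -5.0 2.4 255;-0.2 0 -4.9 3.3 255;-0.2 0 -5.0 4.0 255;-0.1 0 -4.9 4.1 255;-0.2 0 -5.0 4.0 255;
end 65.67804287014398 -23.336350454699158 19.6
```

Tracking is exact and there is no contact force, so I'll continue round the bend.

drive_tool(increments="-0.2 0 -4.9 4.1 255;-0.2 0 -5 4.1 255;-0.2 0 -4.9 4.1 255;-0.1 0 -4.9 4.1 255;-0.2 0 -5 4.1 255;0 0 0 0 255;0 0 0 0 255")

```text
time: 14.0
position: [0.5695, -0.0316, 0.1106]
tool_rot: [-1.548, 0.314, -0.314]
ft_force: [0.4, -0.1, -1.0]
grip_width: 0.413
```

```bash
python3 - <<'E'
from st import *
s,R=state()
E
python3 path.py 66.5 16.1 0 .4 0 "range(-16,52,5)"
```

```text
t14.00 pos [ 0.5695 -0.0316  0.1106] jig [ 53.5 -44.2] jawyaw-jig -40.00 down [ 0.  0. -1.] F [ 0.4 -0.1 -1. ] Ftool [0.4 1.  0.1] T [-0.   -0.04 -0.05] w 0.413 q [ 0.56  0.3  -0.64  1.77  0.2   1.14 -0.54]
3.9 0 -0.1 0.0 255;-0.0 0 -5.0 0.0 255;-0.1 0 -5.0 0.5 255;-0.2 0 -5.0 1.3 255;-0.2 0 -5.0 2.4 255;-0.2 0 -4.9 3.3 255;-0.2 0 -5.0 4.0 255;-0.1 0 -4.9 4.1 255;-0.2 0 -5.0 4.0 255;-0.2 0 -4.9 4.1 255;-0.2 0 -5.0 4.1 255;-0.2 0 -4.9 4.1 255;-0.1 0 -4.9 4.1 255;-0.2 0 -5.0 4.1 255;
end 53.41586188391431 -44.659079878586205 40.10000000000001
```

drive_tool(increments="-0.2 0 -4.9 4.1 255;-0.2 0 -5 4.1 255;-0.1 0 -4.9 4 255;-0.1 0 -5 3.4 255;0 0 -5 2.4 255;0 0 -5 1.4 255;0.1 0 -5 0.5 255;0 0 -5 0 255;0 0 -5 0 255;0 0 0 0 255;0 0 0 0 255")

```text
time: 15.38
position: [0.5429, -0.0676, 0.1106]
tool_rot: [-1.49, 0.586, -0.586]
ft_force: [-0.2, 0.4, -0.0]
grip_width: 0.415
```

```bash
python3 - <<'E'
from st import *
s,R=state()
E
```

```text
t15.38 pos [ 0.5429 -0.0676  0.1106] jig [ 17.5 -70.9] jawyaw-jig -59.99 down [ 0.  0. -1.] F [-0.2  0.4 -0. ] Ftool [-0.4  0.   0.2] T [ 0.04 -0.1  -0.04] w 0.415 q [ 0.59  0.24 -0.58  1.83  0.14  1.12 -0.79]
```

drive_tool(increments="4 0 0 0 255;0 0 0 0 255;0 0 0 0 255")

```text
time: 15.75
position: [0.5458, -0.0705, 0.1105]
tool_rot: [-1.49, 0.586, -0.586]
ft_force: [-0.1, -0.1, -1.2]
grip_width: 0.411
```

drive_tool(increments="-8 0 0 0 255;0 0 0 0 255;0 0 0 0 255;0 0 0 0 255")

```text
time: 16.25
position: [0.54, -0.0652, 0.1107]
tool_rot: [-1.49, 0.586, -0.587]
ft_force: [1.9, -1.0, -0.7]
grip_width: 0.41
```

```bash
python3 - <<'E'
from st import *
s,R=state()
E
```

```text
t16.25 pos [ 0.54   -0.0652  0.1107] jig [ 15.4 -67.6] jawyaw-jig -60.01 down [ 0. -0. -1.] F [ 1.9 -1.  -0.7] Ftool [2.1 0.7 0.6] T [-0.35 -0.36 -0.04] w 0.410 q [ 0.59  0.23 -0.58  1.84  0.14  1.12 -0.79]
```

drive_tool(increments="4.3 0 0 0 255;0 0 -8 0 255;0 0 -8 0 255;0 0 -8 0 255;0 0 -8 0 255;0 0 -8 0 255;0 0 -8 0 255;0 0 -8 0 255;0 0 -8 0 255;0 0 -8 0 255;0 0 -6 0 255;0 0 0 0 255;0 0 0 0 255")

```text
time: 17.88
position: [0.49, -0.1248, 0.1106]
tool_rot: [-1.49, 0.586, -0.586]
ft_force: [0.7, 0.8, -1.2]
grip_width: 0.411
```

drive_tool(increments="0 0 -2 0 255;0 0 -2 0 255;0 0 0 0 255;0 0 0 0 255")

```text
time: 18.38
position: [0.4871, -0.1279, 0.1106]
tool_rot: [-1.49, 0.586, -0.586]
ft_force: [-0.4, 1.1, -0.1]
grip_width: 0.415
```

```bash
python3 - <<'E'
from st import *
s,R=state()
for n,(x0,x1,y0,y1) in(("top",(330,530,170,310)),("side",(300,440,90,230))):
    d=get_image(n);cv2.imwrite(f"pics/{n}3.png",cv2.resize(d["img"][y0:y1,x0:x1,::-1],None,fx=4,fy=4,interpolation=cv2.INTER_CUBIC))
E
```

```text
t18.38 pos [ 0.4871 -0.1279  0.1106] jig [ -53.5 -112.2] jawyaw-jig -60.00 down [ 0. -0. -1.] F [-0.4  1.1 -0.1] Ftool [-1.1  0.1  0.5] T [ 0.02 -0.02 -0.01] w 0.415 q [ 0.71  0.13 -0.54  1.93  0.08  1.1  -0.61]
```

View pics/side3.png

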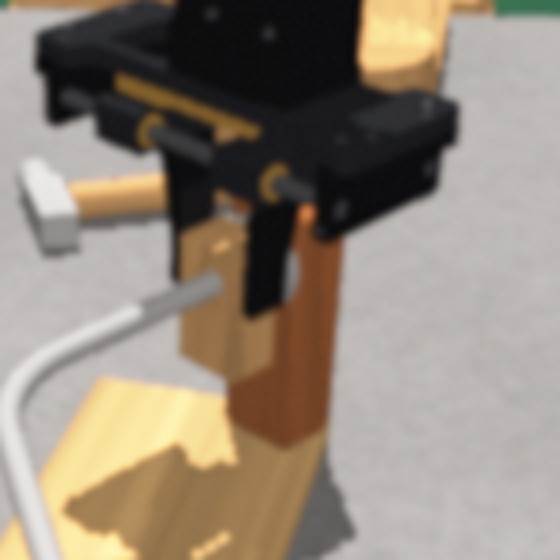

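The block is round the bend and on the second leg, a few mm short of the flange. I'll feel for contact.

drive_tool(increments="0 0 -1.5 0 255;0 0 -1 0 255;0 0 0 0 255;0 0 0 0 255")

```text
time: 18.98
position: [0.4854, -0.1298, 0.1106]
tool_rot: [-1.49, 0.586, -0.586]
ft_force: [0.1, -0.5, -0.5]
grip_width: 0.417
```

drive_tool(increments="0 0 -1 0 255;0 0 0 0 255;0 0 0 0 255")

```text
time: 19.35
position: [0.485, -0.1302, 0.1106]
tool_rot: [-1.49, 0.586, -0.586]
ft_force: [2.5, 1.1, -1.9]
grip_width: 0.415
```

drive_tool(increments="0 0 -1 0 255;0 0 0 0 255;0 0 0 0 255")

```text
time: 19.73
position: [0.485, -0.1302, 0.1106]
tool_rot: [-1.488, 0.585, -0.587]
ft_force: [4.1, 4.3, -2.8]
grip_width: 0.412
```

drive_tool(increments="0 0 1 0 255;0 2 0 0 255;0 2 0 0 255;0 0 0 0 255;0 0 -0.5 0 255;0 0 0 0 255;0 0 0 0 255")

```text
time: 20.6
position: [0.4852, -0.1304, 0.1067]
tool_rot: [-1.489, 0.585, -0.587]
ft_force: [3.7, 3.0, -0.4]
grip_width: 0.41
```

```bash
python3 - <<'E'
from st import *
s,R=state()
E
```

```text
t20.60 pos [ 0.4852 -0.1304  0.1067] jig [ -56. -114.] jawyaw-jig -59.98 down [ 0.002  0.    -1.   ] F [ 3.7  3.  -0.4] Ftool [0.7 0.4 4.7] T [ 0.8  -1.05 -0.09] w 0.410 q [ 0.72  0.13 -0.54  1.94  0.08  1.09 -0.6 ]
```

Pressed on the flange with about 4.7 N and back at hanging height. Next I open and look.

drive_tool(increments="0 0 0 0 140;0 0 0 0 130;0 0 0 0 110;0 0 0 0 80;0 0 0 0 40;0 0 0 0 0;0 0 0 0 0;0 0 0 0 0;0 0 0 0 0")

```text
time: 21.72
position: [0.4844, -0.1309, 0.1065]
tool_rot: [-1.49, 0.586, -0.586]
ft_force: [0.1, 0.0, -0.7]
grip_width: 0.993
```

```bash
python3 - <<'E'
from st import *
s,R=state()
for n,(x0,x1,y0,y1) in(("side",(300,440,90,230)),):
    d=get_image(n);cv2.imwrite(f"pics/{n}4.png",cv2.resize(d["img"][y0:y1,x0:x1,::-1],None,fx=4,fy=4,interpolation=cv2.INTER_CUBIC))
E
```

```text
t21.73 pos [ 0.4844 -0.1309  0.1065] jig [ -57.  -114.2] jawyaw-jig -60.00 down [-0. -0. -1.] F [ 0.1  0.  -0.7] Ftool [0.  0.7 0.1] T [-0.01 -0.06  0.01] w 0.993 q [ 0.72  0.13 -0.54  1.94  0.08  1.09 -0.6 ]
```

View pics/side4.png

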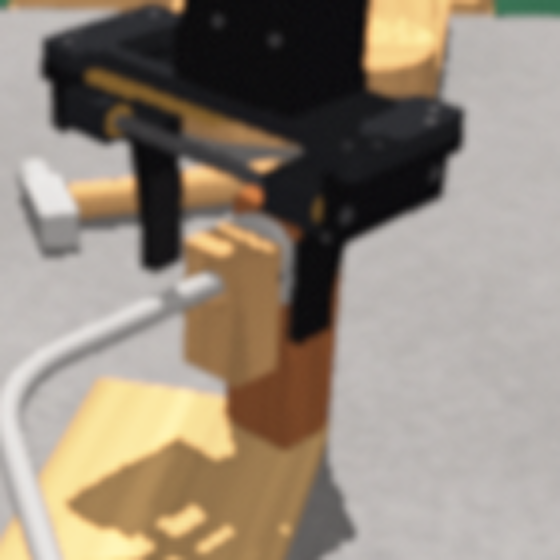

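The fingers are open and clear on both sides, and the block hangs against the flange (its top at about (235,240) in the crop). I'll retreat straight up, then back.

drive_tool(increments="0 -10 0 0 0;0 -20 0 0 0;0 -20 0 0 0;0 -20 0 0 0;0 -20 0 0 0;0 -20 0 0 0;0 -20 0 0 0;0 0 0 0 0;0 0 0 0 0")

```text
time: 22.9
position: [0.4841, -0.1308, 0.2361]
tool_rot: [-1.49, 0.587, -0.586]
ft_force: [0.2, 0.5, -1.2]
grip_width: 0.999
```

drive_tool(increments="0 0 -30 0 0;0 0 -30 0 0;20 0 -30 0 0;30 0 -30 0 0;30 0 -30 0 0;30 0 -20 0 0;30 0 0 0 0;0 0 0 0 0;0 0 0 0 0;0 0 0 0 0")

```text
time: 24.15
position: [0.4706, -0.3498, 0.2364]
tool_rot: [-1.49, 0.586, -0.585]
ft_force: [0.1, 1.2, 0.2]
grip_width: 1.0
```

```bash
python3 - <<'E'
from st import *
s,R=state()
for n,(x0,x1,y0,y1) in(("top",(330,470,150,290)),("side",(300,440,90,230))):
    d=get_image(n);cv2.imwrite(f"pics/{n}5.png",cv2.resize(d["img"][y0:y1,x0:x1,::-1],None,fx=4,fy=4,interpolation=cv2.INTER_CUBIC))
E
```

```text
t24.15 pos [ 0.4706 -0.3498  0.2364] jig [-134.3 -319.5] jawyaw-jig -59.95 down [-0.001  0.    -1.   ] F [0.1 1.2 0.2] Ftool [-0.7 -0.2  0.9] T [ 0.03  0.01 -0.03] w 1.000 q [ 0.9   0.2  -0.35  1.58  0.07  1.37 -0.21]
```

View pics/side5.png

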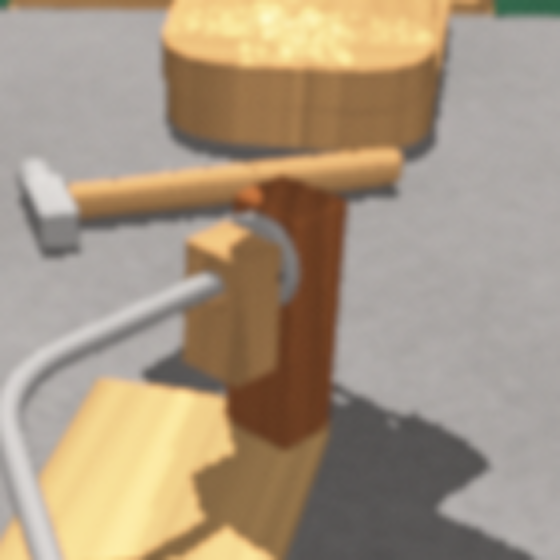

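View pics/top5.png

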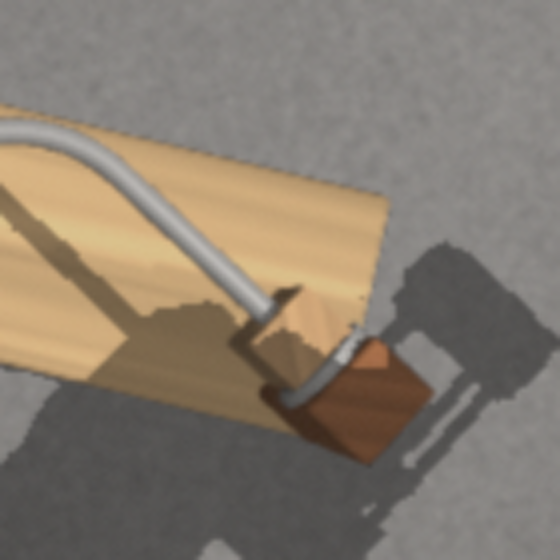

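Both views show the block flush on the flange with the robot well clear (top crop: block at (305,335), flange at (330,370)). I'll hand in.

```bash
python3 -c "
from bench import workorder
print(workorder.close_job())"
```

```text
the job is handed in; nothing more can be done
None
```

The block now hangs on the rod up against the steel flange. I handed the job in at about 24 s of the 45 s allowed; the hand-in reports no verdict.

**What I did:** I found the jig in the two camera views, gripped the block at 15 N and centred the hole on the rod by feel. I slid it along the first leg, round the bend and down the second leg to the flange. I then lowered it 4 mm to its hanging height, opened the fingers and backed the arm well away.

**Checks that passed:**
- **Forces:** Forces read after the slides round the bend and along the second leg stayed near the 1 N sensor noise. The highest reading was about 10 N, during a deliberate probe of the hole.
- **Flange contact:** I felt contact within about 1 mm of where I expected it. I last pressed the block on with about 5 N before letting go.
- **Final pictures:** Both views show the block flush against the flange and hanging on the rod, with the robot touching nothing. I judged flush by eye and did not measure the remaining gap.

**Checks that disagreed:** The side and top cameras differed by about 2–3 mm on the plain post's position. I used the combined fit and the felt rod centre, which was within 0.5 mm of that fit.

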